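# Rock an angle finder over a cambered block to its set mark and hold it

## Robot

A 6-joint arm with a two-finger parallel gripper is mounted at the origin on a cart in front of the work surface, level with it; the furniture and walls round the work are solid. World frame = base frame: x ahead of the robot, y to its left, z up, the work surface at z = 0. Lengths are in m, angles in rad, forces in N, time in s.
With the tool pointing down it reaches from about 0.425 to 0.95 m from the base axis. Payload 14.7 kg.
Tool frame: the origin (TCP) lies midway between the tips of the shut fingers; the grasp point (between the pads) lies 19 mm behind it; z points along the fingers, y is the line along which they close (so a half turn about z gives the same grasp; the last joint's range is limited). The gripper opens to 85 mm and grips with 20 to 120 N. Pads are 22 mm wide; open, the fingers measure 114 mm over their backs; the gripper's body (76 mm by 85 mm) begins 54 mm behind the grasp point. The pads swing forward as they close: fully open they stand 13 mm farther back than shut.
Start: joints at [1.141, 0.48, 1.596, -0, 1.065, -0.047], TCP at [0.243, 0.603, 0.231] pointing down, gripper open.
Joint ranges: [-2.75, 2.75], [-0.82, 2.05], [0.23, 2.67], [-1.56, 4.7], [0.09, 2.69], [-2.92, 2.92]. Speed limits (rad/s): [1.89, 1.89, 2.39, 3.01, 3.01, 3.01].

## Interface

Orientations are given as a rotation vector (axis times angle).
In Python, from workcell import arm gives the robot as it stands.
- The arm moves only by the shell command python3 -m crank 'ROWS' [FORCE]. ROWS is JSON, a list of rows, each an object of numbers: "dx", "dy", "dz": the shift along the tool's x, y, z normalised to -1 to 1, where 1 is 40 mm; "yaw": the turn about the tool's z normalised to -1 to 1, where 1 is 4 degrees; "gripper": the closure, from 0 (fully open) to 1 (shut). A call has 1 to 8 rows; each row shifts and turns the commanded pose from where the row before left it, along the tool's axes as they then stand; what a row does not reach is not made up. A row lasts 1/10 s, in which the tool goes at most 50 mm and 8.59 degrees, less where a joint would pass 70% of its speed; a pose out of reach is approached as far as the arm can. A call with a number of a shift or a turn outside -1 to 1 is refused whole. A call with a gripper value outside its range is refused whole. The fingers move at their own pace and stop on an object; FORCE is the grip in N (left out, the last holds). Time passes only in rows, so rows that do not move let the fingers close. It gives the time, the measured TCP pose, the force, the opening and the grip force at its end, in the units of the state.
- arm.read_state(): the state, without advancing time (a new reading comes with each control period).
- arm.camera(name): name is "side" or "top"; returns a dict with "frame" (480x640x3 uint8, blue, green, red), "camera_matrix" (3x3 intrinsics, pixels), "cam_to_world" (4x4, takes a point from camera to world coordinates). Camera axes: x right, y down, z forward; pixel columns grow to the right and rows downward; lengths in m; the calibration is good to about 2 mm. A picture is of the moment at which its call begins. There is no depth.
- arm.close_job(): hands the job in; it is judged then, once.
Trained networks look in the newest picture that a camera, given by its name, has taken for a name from the list of things; names that differ only in an ending like _2 or _b are one class to them, and where a whole thing is asked for, a point or a joint stands for the part that bears it (a point fixed in the world has none). Each returns a list of dicts, best first, with "confidence" (0 to 1); they miss things now and then, are a little off and sometimes report something else, mostly with a low value. They report only what shows in the picture. A call takes as long as a camera call.
- arm.boxes_of(query, camera): "location" ([x, y, z] in m, in the coordinates of the camera as it stood for that picture, good to about 4 mm: the middle of the surface that is visible of it).
The state is a dict: "time": time; "q": joint angles; "joint_vel": joint speeds; "joint_torque": joint torques, N m; "position": TCP position; "tool_rot": TCP orientation; "force": force on the tool from outside, world axes, zero at the start; "torque": the same for the moment, N m; "gripper_width": finger opening in m; "grip_force": force on a finger pad.
Only numpy, scipy, OpenCV 4.12 (cv2) and the standard library are available. Lean on these libraries where they do the work, as an engineer would, in place of code of your own. Each camera call takes 0.05 s, during which the arm holds its last target. There are 200 camera calls.

## Task

Take the yellow angle finder by the black grip on its top and stand it upright on the crest of the cambered wooden block, its foot lying lengthways along the block. Then rock it over along the curved edge until its swinging black pointer settles on the red mark, and finish holding it exactly so: still gripped, still bearing lightly on the block with the flat of its foot, not let go, so that a line can be struck at that slope. Leave the other things on the bench where they are.

Things in the scene. Friction and masses are not known exactly. Their poses are not given: they have to be found in the camera images.
- finder: angle finder: round yellow case, diameter 104, 30 thick, on a straight steel foot 110 long (y) x 36 (x) x 8 high; 0.36 kg; stands loose on the bench, white dial towards the robot. Origin: centre of the foot's underside; the dial looks to its -x, y along the foot, z up. Dial's centre 62 above the origin. Black grip on top: 22 thick (x), 44 wide (y), z = 109 to 145
- grip (a point): point inside the black grip of the finder, 130 mm above the underside of its foot; pinch it across its 22 mm thickness (finder x)
- foot (a point): centre of the underside of the finder's foot (same place as the finder's origin). Steel on sawn wood: pressed on the block it rolls along the curve rather than slides, so as it leans by an angle the contact travels along the foot by 100 mm times that angle; pushed hard off-centre, the finder can turn a little in the grip
- pointer (a joint): black weighted pointer swinging freely on the dial's centre: its tip always settles straight up, within about 2 s of a movement. Value: angle on the dial about the finder's +x; 0 = tip at the dial's top, positive = tip to the right seen from the robot (finder's top leaning to the robot's left reads positive); so minus the finder's own rotation about its x
- pointer_tip (a point): tip of the black pointer, 36 mm from the dial's centre; z points along the pointer
- red_mark (a joint): red set mark, a flag 5 wide, 28 to 43 mm from the dial's centre; already set, it stays by friction. Value: its angle on the dial, counted like the pointer's: 0 = dial's top, positive = to the right seen from the robot; 0.14 to 0.32
- mark_tip (a point): middle of the red flag, 36 mm from the dial's centre; z points along the mark
- block: cambered block, screwed down: pale stud offcut 45 thick (x), 130 long (y), on a plywood sole 70 (x) x 170 (y) x 12. Its upper edge is a circular arc of radius 100 in the block's y-z plane, 80 above the bench at the crest in the middle, 56 at the ends. Origin: centre of the sole's underside; z up
- crown_top (a point): crest of the block, the middle of its upper edge, 80 mm above the bench; firm wood, about 20 N for each mm pressed
- crown_centre (a point): centre of the arc, 100 mm straight below the crest, so 20 mm below the bench top
- carpenter_pencil: red flat carpenter's pencil, 15 x 159 x 8, lying near the front edge; bystander. Origin: about the middle of its underside
- screwdriver: screwdriver with a blue handle, 28 x 219 x 24, lying near the front edge; bystander. Origin: about the middle of its underside
- tape_measure: yellow and black tape measure, 39 x 90 x 70, at the right front corner; bystander. Origin: about the middle of its underside
- try_square: try square, wooden stock and steel blade, 198 x 121 x 17, lying behind the work; bystander. Origin: about the middle of its underside
- pine_offcut_long: pine offcut, 45 x 130 x 18, at the left; bystander. Origin: about the middle of its underside
- pine_offcut_short: pine offcut, 30 x 90 x 20, at the left rear; bystander. Origin: about the middle of its underside

How it is judged:
On the way:
1. the finder, gripped, stands upright on the crest of the block (foot's middle within 30 mm of the crest along the block), bearing on it (contact force between finder and block above 0.5 N and contact force between the fingers and finder above 2 N and x of foot in the frame of block between -0.02 and 0.02 m and angle between the x axis of finder and the x axis of block, either way round below 0.2 rad and angle between finder's own z axis and vertical below 0.06 rad and y of foot in the frame of block between -0.03 and 0.03 m), for 0.2 s.
At the end, for the whole second after the job is handed in: Gripped and at rest, the flat of the foot bears on the curve with 0.5 to 25 N (foot's middle under 113 mm from the arc's centre, 20 mm from the block's middle plane, within 0.2 rad of lengthways); the pointer is still (under 0.15 rad/s) and within 0.045 rad of the red mark (contact force between finder and block between 0.5 and 25 N and contact force between the fingers and finder above 2 N and x of foot in the frame of block between -0.02 and 0.02 m and angle between the x axis of finder and the x axis of block, either way round below 0.2 rad and angle between the z axis of pointer_tip and the z axis of mark_tip, either way round below 0.045 rad and velocity of joint pointer between -0.15 and 0.15 rad/s and distance between foot and crown_centre below 0.113 m and linear speed of finder below 0.02 m/s); the arm keeps its last pose, push and grip.
It fails at once if the finder is tipped over (angle between finder's own z axis and vertical above 0.75 rad).
It fails at once if another thing on the bench is shifted by more than 30 mm (distance of any of carpenter_pencil, screwdriver, tape_measure, try_square, pine_offcut_long, pine_offcut_short from where it was at the start of the episode above 0.03 m).
It also fails if it takes over 64 s, if anything falls off the work surface, if the arm or the gripper's body presses on something with over 40 N, if the wrist force passes 120 N, or if a joint passes its speed limit or range.

## Working session

There is one attempt and no reset: what is moved stays moved. The work goes in short steps, Python scripts to look and compute and a shell command to move; the robot and the scene stay as the last step left them, time stands still between calls to the robot, and variables do not carry over. Pictures are saved under pics/ and viewed, at most 10 in all, crops included, and the job is handed in when it is done.

```bash
mkdir -p pics
cat > h.py <<'E'
import numpy as np, cv2
from workcell import arm
from scipy.spatial.transform import Rotation as R
def loc(q,c,T):
    return [(round(b['confidence'],2),(T@np.r_[b['location'],1])[:3].round(4).tolist()) for b in arm.boxes_of(q,c)[:2]]
def proj(p,c):
    x=np.linalg.inv(c['cam_to_world'])@np.r_[p,1]; u=c['camera_matrix']@x[:3]; return (u[:2]/u[2]).round(1)
def ray(uv,c):
    d=c['cam_to_world'][:3,:3]@np.linalg.inv(c['camera_matrix'])@np.r_[uv,1]; return c['cam_to_world'][:3,3],d/np.linalg.norm(d)
def onplane(uv,c,ax,val):
    o,d=ray(uv,c); return o+d*(val-o[ax])/d[ax]
E
python3 - <<'E'
from h import *
s=arm.read_state(); print(s['time'],s['position'],s['tool_rot'],R.from_rotvec(s['tool_rot']).as_matrix().round(3),s['gripper_width'],s['force'])
for n in ['side','top']:
    c=arm.camera(n); cv2.imwrite(f'pics/{n}0.png',c['frame']); print(n,c['cam_to_world'].round(3),c['camera_matrix'].round(1).tolist())
    for q in ['finder','grip','block','pointer_tip','mark_tip','red_mark','pointer','try_square','tape_measure','screwdriver','pine_offcut_long','pine_offcut_short','carpenter_pencil']: print(q,loc(q,n,c['cam_to_world']))
E
```

```text
0.0 [0.24260452 0.60259831 0.23066933] [-5.97582697e-01 -3.08396424e+00  1.81041918e-03] [[-0.928  0.374 -0.   ]
 [ 0.374  0.928 -0.001]
 [ 0.    -0.001 -1.   ]] 0.08554046979872226 [ 0.36225575 -0.69061907 -1.12040152]
side [[ 0.981 -0.103  0.167  0.339]
 [-0.196 -0.5    0.843 -0.973]
 [-0.004 -0.86  -0.511  0.665]
 [ 0.     0.     0.     1.   ]] [[498.8, 0.0, 324.8], [0.0, 498.8, 239.3], [0.0, 0.0, 1.0]]
finder [(0.56, [0.502, 0.0936, 0.0677])]
grip [(0.71, [0.4794, -0.1652, 0.0425]), (0.59, [0.5007, 0.0954, 0.0658])]
block [(0.94, [0.4866, -0.1654, 0.0379])]
pointer_tip []
mark_tip []
red_mark []
pointer []
try_square [(0.76, [0.7029, -0.037, 0.0075])]
tape_measure [(0.75, [0.3831, -0.3051, 0.0414])]
screwdriver [(0.65, [0.3682, -0.1748, 0.0221])]
pine_offcut_long [(0.97, [0.4161, 0.2506, 0.02]), (0.63, [0.4849, -0.1628, 0.0406])]
pine_offcut_short [(0.54, [0.6157, 0.1506, 0.019])]
carpenter_pencil [(0.58, [0.3795, 0.0826, 0.0118])]
top [[ 1.600e-02 -9.820e-01  1.890e-01  3.000e-01]
 [-1.000e+00 -1.600e-02 -1.000e-03  4.000e-03]
 [ 4.000e-03 -1.890e-01 -9.820e-01  1.159e+00]
 [ 0.000e+00  0.000e+00  0.000e+00  1.000e+00]] [[554.6, 0.0, 315.1], [0.0, 554.6, 236.8], [0.0, 0.0, 1.0]]
finder [(0.89, [0.4963, 0.1144, 0.0928])]
grip [(0.78, [0.5001, 0.1147, 0.0911]), (0.65, [0.4837, -0.1101, 0.0547])]
block [(0.83, [0.4798, -0.1053, 0.0649])]
pointer_tip [(0.61, [0.383, -0.284, 0.0572]), (0.34, [0.4983, 0.1146, 0.0945])]
mark_tip [(0.65, [0.4935, 0.1206, 0.0961])]
red_mark []
pointer []
try_square [(0.57, [0.7052, -0.0206, 0.0172]), (0.53, [0.6133, 0.1731, 0.0169])]
tape_measure [(0.62, [0.3833, -0.2823, 0.0592]), (0.38, [0.5022, 0.1169, 0.0928])]
screwdriver [(0.96, [0.3695, -0.158, 0.019])]
pine_offcut_long [(0.73, [0.4173, 0.2705, 0.0178]), (0.51, [0.3825, -0.2838, 0.0568])]
pine_offcut_short [(0.64, [0.6165, 0.1696, 0.0189])]
carpenter_pencil [(0.6, [0.3749, 0.0943, 0.0095])]
```

View pics/side0.png

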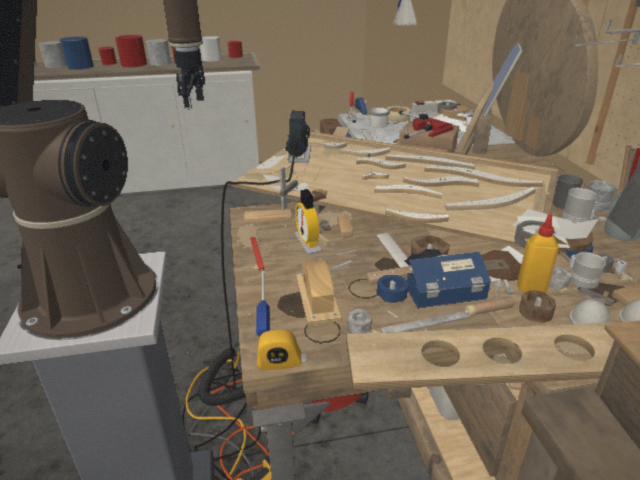

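View pics/top0.png

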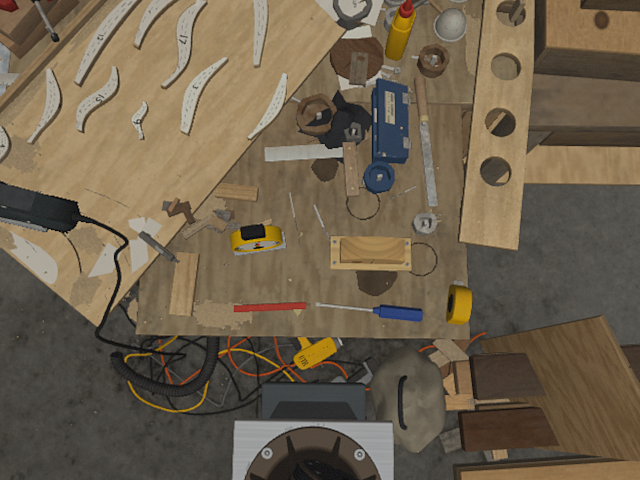

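The side picture shows the finder at about (306,222) and the block at (318,288). In the top picture they are at (258,239) and (371,253). I'll enlarge both views.

Run:
```python
import cv2,numpy as np
a=cv2.imread('pics/top0.png')[215:285,220:430]; b=cv2.imread('pics/side0.png')[185:325,280:350]
a=cv2.resize(a,None,fx=3.8,fy=3.8,interpolation=cv2.INTER_CUBIC)
b=cv2.resize(b,None,fx=4,fy=4,interpolation=cv2.INTER_CUBIC)
cv2.imwrite('pics/a.png',a); cv2.imwrite('pics/b.png',b)
```

```text
(no output)
```

View pics/a.png

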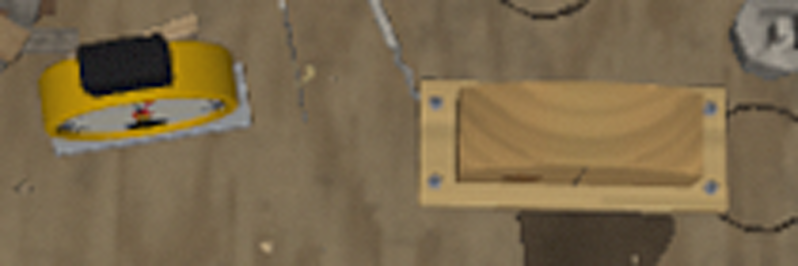

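View pics/b.png

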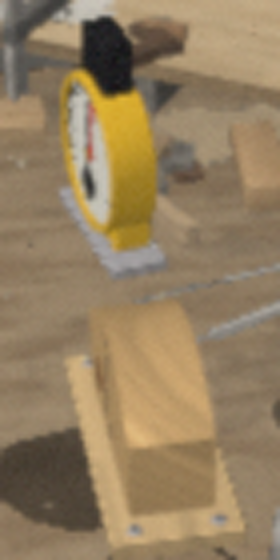

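Crop a shows the foot corners at (58,152), (250,124) and (240,65), with the grip around (80–168, 40–95). The block's sole corners are at (420,80), (727,85), (725,210) and (420,205). Crop b shows the same parts from the side. I'll fit both poses from these points.

```bash
cat > fit.py <<'E'
from h import *
from scipy.optimize import least_squares
T=arm.camera('top');S=arm.camera('side')
t=lambda u,v:((u+.5)/3.8-.5+220,(v+.5)/3.8-.5+215)
s=lambda u,v:((u+.5)/4-.5+280,(v+.5)/4-.5+185)
F=[((-.018,.055,0),T,t(58,153)),((-.018,-.055,0),T,t(250,125)),((.018,-.055,.008),T,t(241,65)),((.011,.022,.145),T,t(79,44)),((.011,-.022,.145),T,t(167,36)),((-.011,.022,.109),T,t(85,95)),((-.011,-.022,.109),T,t(168,87)),
((-.018,-.055,0),S,s(112,277)),((.018,-.055,0),S,s(165,262)),((-.011,.022,.145),S,s(84,18)),((-.011,-.022,.109),S,s(106,84)),((.011,-.022,.109),S,s(131,92))]
B=[((.035,.085,.012),T,t(420,79)),((.035,-.085,.012),T,t(727,85)),((-.035,-.085,.0),T,t(726,211)),((-.035,.085,.0),T,t(419,206)),
((.0225,.065,.056),T,t(459,84)),((.0225,-.065,.056),T,t(703,90)),((-.0225,-.065,.056),T,t(703,163)),((-.0225,.065,.056),T,t(459,163)),
((-.035,-.085,0),S,s(108,550)),((.035,-.085,0),S,s(243,535)),((-.035,.085,.012),S,s(66,358)),((-.0225,-.065,.056),S,s(128,443)),((.0225,-.065,.056),S,s(213,441))]
for n,K,x0 in (('finder',F,(.5,.115,0)),('block',B,(.48,-.11,0))):
    f=lambda p:np.concatenate([proj(R.from_euler('z',p[2]).apply(k)+[p[0],p[1],0],c)-uv for k,c,uv in K])
    r=least_squares(f,x0,loss='soft_l1'); print(n,r.x.round(4)); print(r.fun.reshape(-1,2).round(1).tolist())
E
python3 fit.py
```

```text
finder [0.5   0.115 0.   ]
[[0.9, -0.3], [2.4, 7.9], [5.0, 6.3], [3.1, 1.1], [3.4, 3.6], [3.3, 2.8], [4.4, 5.2], [-7.1, 1.9], [-6.1, 4.1], [-3.8, 0.1], [-6.1, 4.7], [-3.5, 1.9]]
block [ 0.48 -0.11  0.  ]
[[-1.9, 4.3], [-1.8, 4.0], [-2.0, 4.6], [-2.1, 4.7], [-1.7, 5.2], [-1.6, 4.7], [-1.3, 7.5], [-1.8, 6.5], [-4.7, 1.9], [-4.8, 1.1], [-5.9, -1.5], [-5.8, -0.1], [-5.2, -2.3]]
```

Rounding in `proj` zeroes the numeric derivative, so I'll fix that.

```bash
sed -i 's/(u\[:2\]\/u\[2\]).round(1)/u[:2]\/u[2]/' h.py; python3 fit.py
```

```text
finder [0.5076 0.1219 0.1557]
[[-0.7, 0.0], [0.3, 0.2], [0.3, -1.2], [-1.3, -1.1], [-1.1, -2.2], [0.9, 0.5], [1.7, -0.5], [-0.9, 0.2], [-0.6, 1.2], [-2.4, -0.9], [-2.0, 3.2], [0.3, -0.2]]
block [ 0.4906 -0.1136 -0.006 ]
[[0.0, -0.8], [-0.1, -0.7], [-0.5, -0.1], [-0.4, -0.6], [0.2, -0.1], [0.1, -0.3], [0.3, 2.5], [-0.1, 1.1], [0.5, 2.3], [0.4, 1.7], [-1.0, -1.3], [-0.6, 0.3], [0.1, -1.8]]
```

```bash
cat > plan.py <<'E'
import sys
from h import *
# plan.py x y z yaxis_angle n : rows from current pose
x,y,z,a,n=map(float,sys.argv[1:]); n=int(n)
s=arm.read_state(); M=R.from_rotvec(s['tool_rot']).as_matrix(); a0=np.arctan2(M[1,1],M[0,1])
d=np.array([x,y,z])-s['position']; da=(a-a0)/n
print('delta',d.round(4),'turn',round(a-a0,4))
for i in range(n):
    v=R.from_euler('z',da*i).as_matrix()@M; r=v.T@d/n/.04
    print(i,'dx %.3f dy %.3f dz %.3f yaw %.3f'%(*r,-np.degrees(da)/4))
E
python3 -m crank '[{"dz":-1},{"dz":-1},{"dz":-1},{"dz":-1}]' 25
python3 plan.py 0.5076 0.1219 0.39 0.1557 16
```

```text
delta [ 0.2648 -0.481   0.1587] turn -1.0323
0 dx -0.665 dy -0.543 dz -0.248 yaw 0.924
1 dx -0.698 dy -0.499 dz -0.248 yaw 0.924
2 dx -0.729 dy -0.453 dz -0.248 yaw 0.924
3 dx -0.757 dy -0.405 dz -0.248 yaw 0.924
4 dx -0.781 dy -0.355 dz -0.248 yaw 0.924
5 dx -0.802 dy -0.304 dz -0.248 yaw 0.924
6 dx -0.820 dy -0.252 dz -0.248 yaw 0.924
7 dx -0.835 dy -0.198 dz -0.248 yaw 0.924
8 dx -0.846 dy -0.144 dz -0.248 yaw 0.924
9 dx -0.853 dy -0.089 dz -0.248 yaw 0.924
10 dx -0.857 dy -0.034 dz -0.248 yaw 0.924
11 dx -0.858 dy 0.021 dz -0.248 yaw 0.924
12 dx -0.855 dy 0.077 dz -0.248 yaw 0.924
13 dx -0.848 dy 0.132 dz -0.248 yaw 0.924
14 dx -0.838 dy 0.186 dz -0.248 yaw 0.924
15 dx -0.824 dy 0.240 dz -0.248 yaw 0.924$[0]: bad value
```

```bash
python3 -m crank '[{"dx":0,"dy":0,"dz":-1,"yaw":0,"gripper":0},{"dx":0,"dy":0,"dz":-1,"yaw":0,"gripper":0},{"dx":0,"dy":0,"dz":-1,"yaw":0,"gripper":0},{"dx":-0.66,"dy":-0.54,"dz":-1,"yaw":0.92,"gripper":0},{"dx":-0.7,"dy":-0.5,"dz":0,"yaw":0.92,"gripper":0},{"dx":-0.73,"dy":-0.45,"dz":0,"yaw":0.92,"gripper":0},{"dx":-0.76,"dy":-0.4,"dz":0,"yaw":0.92,"gripper":0},{"dx":-0.78,"dy":-0.36,"dz":0,"yaw":0.92,"gripper":0}]' 25
python3 plan.py 0.5076 0.1219 0.39 0.1557 11
```

```text
time: 2.4
position: [0.3253, 0.453, 0.3895]
tool_rot: [1.087, 2.948, 0.0]
force: [0.7, 0.4, 0.0]
gripper_width: 0.0854
grip_force: 0.0
delta [ 0.1823 -0.3311  0.0005] turn -0.7087
0 dx -0.804 dy -0.304 dz -0.001 yaw 0.923
1 dx -0.821 dy -0.251 dz -0.001 yaw 0.923
2 dx -0.836 dy -0.198 dz -0.001 yaw 0.923
3 dx -0.847 dy -0.144 dz -0.001 yaw 0.923
4 dx -0.854 dy -0.089 dz -0.001 yaw 0.923
5 dx -0.858 dy -0.033 dz -0.001 yaw 0.923
6 dx -0.859 dy 0.022 dz -0.001 yaw 0.923
7 dx -0.856 dy 0.077 dz -0.001 yaw 0.923
8 dx -0.849 dy 0.132 dz -0.001 yaw 0.923
9 dx -0.839 dy 0.186 dz -0.001 yaw 0.923
10 dx -0.825 dy 0.240 dz -0.001 yaw 0.923
```

```bash
python3 -m crank '[{"dx":-0.8,"dy":-0.3,"dz":0,"yaw":0.92,"gripper":0},{"dx":-0.82,"dy":-0.25,"dz":0,"yaw":0.92,"gripper":0},{"dx":-0.84,"dy":-0.2,"dz":0,"yaw":0.92,"gripper":0},{"dx":-0.85,"dy":-0.14,"dz":0,"yaw":0.92,"gripper":0},{"dx":-0.85,"dy":-0.09,"dz":0,"yaw":0.92,"gripper":0},{"dx":-0.86,"dy":-0.03,"dz":0,"yaw":0.92,"gripper":0},{"dx":-0.86,"dy":0.02,"dz":0,"yaw":0.92,"gripper":0},{"dx":-0.86,"dy":0.08,"dz":0,"yaw":0.92,"gripper":0}]'
python3 -m crank '[{"dx":-0.85,"dy":0.13,"dz":0,"yaw":0.92,"gripper":0},{"dx":-0.84,"dy":0.19,"dz":0,"yaw":0.92,"gripper":0},{"dx":-0.82,"dy":0.24,"dz":0,"yaw":0.92,"gripper":0},{"dx":0,"dy":0,"dz":0,"yaw":0,"gripper":0}]'
python3 plan.py 0.5076 0.1219 0.20 0.1557 5
```

```text
time: 3.2
position: [0.459, 0.2126, 0.3895]
tool_rot: [1.8, 2.575, 0.0]
force: [1.0, 0.6, 0.9]
gripper_width: 0.0853
grip_force: 0.0
time: 3.6
position: [0.5103, 0.1209, 0.3893]
tool_rot: [2.042, 2.386, -0.001]
force: [-0.3, 0.7, 0.1]
gripper_width: 0.0855
grip_force: 0.0
delta [-0.0027  0.001  -0.1893] turn 0.0007
0 dx 0.008 dy -0.013 dz 0.946 yaw -0.002
1 dx 0.008 dy -0.013 dz 0.946 yaw -0.002
2 dx 0.008 dy -0.013 dz 0.946 yaw -0.002
3 dx 0.008 dy -0.013 dz 0.946 yaw -0.002
4 dx 0.008 dy -0.013 dz 0.946 yaw -0.002
```

```bash
python3 -m crank '[{"dx":0.04,"dy":-0.06,"dz":1,"yaw":0,"gripper":0},{"dx":0,"dy":0,"dz":1,"yaw":0,"gripper":0},{"dx":0,"dy":0,"dz":1,"yaw":0,"gripper":0},{"dx":0,"dy":0,"dz":1,"yaw":0,"gripper":0},{"dx":0,"dy":0,"dz":1,"yaw":0,"gripper":0},{"dx":0,"dy":0,"dz":0.9,"yaw":0,"gripper":0},{"dx":0,"dy":0,"dz":0.5,"yaw":0,"gripper":0},{"dx":0,"dy":0,"dz":0.4,"yaw":0,"gripper":0}]'
python3 - <<'E'
from h import *
s=arm.read_state();print(s['position'],s['force'])
c=arm.camera('top');d=arm.camera('side')
a=cv2.resize(c['frame'][190:290,200:310],None,fx=4,fy=4,interpolation=2);b=cv2.resize(d['frame'][155:265,255:355],None,fx=3.636,fy=3.636,interpolation=2)
cv2.imwrite('pics/g1.png',np.hstack([a,b[:400,:360]]))
E
```

```text
time: 4.4
position: [0.5052, 0.1254, 0.1158]
tool_rot: [-2.035, -2.392, 0.002]
force: [0.9, 0.2, 0.1]
gripper_width: 0.085
grip_force: 0.0
[0.50521832 0.125361   0.11578993] [0.86308104 0.16504834 0.10441215]
```

View pics/g1.png

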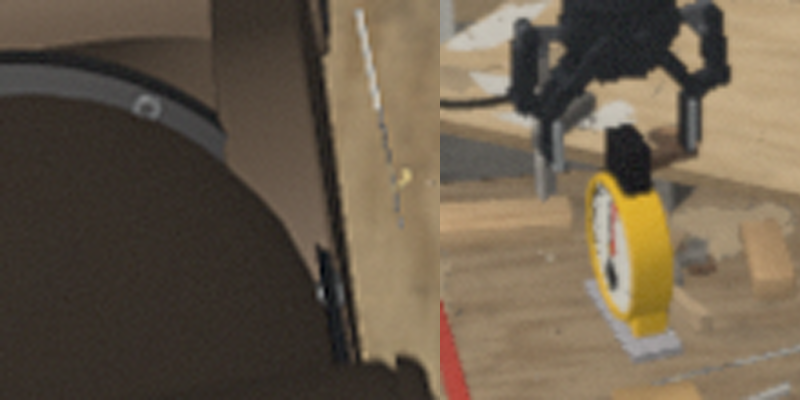

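The side view shows the fingers straddling the grip, with tips at (545,198) and (690,155) and the grip centred at (628,157). I'll nudge a few mm and close.

```bash
python3 -m crank '[{"dx":-0.1,"dy":0.08,"dz":0,"yaw":0,"gripper":0},{"dx":0,"dy":0,"dz":0,"yaw":0,"gripper":0.5},{"dx":0,"dy":0,"dz":0,"yaw":0,"gripper":1},{"dx":0,"dy":0,"dz":0,"yaw":0,"gripper":1},{"dx":0,"dy":0,"dz":0,"yaw":0,"gripper":1},{"dx":0,"dy":0,"dz":0,"yaw":0,"gripper":1},{"dx":0,"dy":0,"dz":0,"yaw":0,"gripper":1},{"dx":0,"dy":0,"dz":0,"yaw":0,"gripper":1}]' 40
python3 -m crank '[{"dx":0,"dy":0,"dz":0,"yaw":0,"gripper":1},{"dx":0,"dy":0,"dz":0,"yaw":0,"gripper":1}]'
```

```text
time: 5.3
position: [0.5095, 0.1216, 0.1177]
tool_rot: [-2.036, -2.392, 0.001]
force: [-4.0, 0.4, 9.2]
gripper_width: 0.0217
grip_force: 38.6
time: 5.5
position: [0.5095, 0.1216, 0.1177]
tool_rot: [-2.036, -2.392, 0.001]
force: [-4.3, -0.7, 9.5]
gripper_width: 0.0212
grip_force: 38.6
```

The upward force of 9 N means the fingertips ride on the case, so I'll re-grip a bit higher.

```bash
python3 -m crank '[{"dx":0,"dy":0,"dz":0,"yaw":0,"gripper":0.55},{"dx":0,"dy":0,"dz":0,"yaw":0,"gripper":0.55},{"dx":0,"dy":0,"dz":0,"yaw":0,"gripper":0.55},{"dx":0,"dy":0,"dz":-0.08,"yaw":0,"gripper":0.55},{"dx":0,"dy":0,"dz":0,"yaw":0,"gripper":1},{"dx":0,"dy":0,"dz":0,"yaw":0,"gripper":1},{"dx":0,"dy":0,"dz":0,"yaw":0,"gripper":1},{"dx":0,"dy":0,"dz":0,"yaw":0,"gripper":1}]' 40
python3 -m crank '[{"dx":0,"dy":0,"dz":0,"yaw":0,"gripper":1},{"dx":0,"dy":0,"dz":0,"yaw":0,"gripper":1}]'
```

```text
time: 6.3
position: [0.5096, 0.1216, 0.1209]
tool_rot: [-2.036, -2.392, 0.0]
force: [-4.3, -0.3, 9.1]
gripper_width: 0.0216
grip_force: 38.9
time: 6.5
position: [0.5096, 0.1216, 0.1209]
tool_rot: [-2.036, -2.392, 0.0]
force: [-3.2, -0.7, 10.1]
gripper_width: 0.0212
grip_force: 38.9
```

```bash
python3 -m crank '[{"dx":0,"dy":0,"dz":-0.2,"yaw":0,"gripper":1},{"dx":0,"dy":0,"dz":-0.4,"yaw":0,"gripper":1},{"dx":0,"dy":0,"dz":-0.7,"yaw":0,"gripper":1},{"dx":0,"dy":0,"dz":-0.7,"yaw":0,"gripper":1},{"dx":0,"dy":0,"dz":-0.6,"yaw":0,"gripper":1},{"dx":0,"dy":0,"dz":-0.4,"yaw":0,"gripper":1},{"dx":0,"dy":0,"dz":0,"yaw":0,"gripper":1},{"dx":0,"dy":0,"dz":0,"yaw":0,"gripper":1}]' 40
python3 plan.py 0.4906 -0.1136 0.24 -0.006 10
```

```text
time: 7.3
position: [0.5096, 0.1216, 0.2403]
tool_rot: [2.036, 2.392, -0.0]
force: [-0.1, -0.1, -4.3]
gripper_width: 0.0212
grip_force: 40.3
delta [-0.019  -0.2352 -0.0003] turn -0.1663
0 dx -0.573 dy -0.141 dz 0.001 yaw 0.238
1 dx -0.575 dy -0.131 dz 0.001 yaw 0.238
2 dx -0.577 dy -0.122 dz 0.001 yaw 0.238
3 dx -0.579 dy -0.112 dz 0.001 yaw 0.238
4 dx -0.581 dy -0.102 dz 0.001 yaw 0.238
5 dx -0.583 dy -0.093 dz 0.001 yaw 0.238
6 dx -0.584 dy -0.083 dz 0.001 yaw 0.238
7 dx -0.585 dy -0.073 dz 0.001 yaw 0.238
8 dx -0.587 dy -0.064 dz 0.001 yaw 0.238
9 dx -0.588 dy -0.054 dz 0.001 yaw 0.238
```

```bash
python3 -m crank '[{"dx":-0.3,"dy":-0.07,"dz":0,"yaw":0.24,"gripper":1},{"dx":-0.6,"dy":-0.14,"dz":0,"yaw":0.24,"gripper":1},{"dx":-0.8,"dy":-0.15,"dz":0,"yaw":0.24,"gripper":1},{"dx":-0.9,"dy":-0.15,"dz":0,"yaw":0.24,"gripper":1},{"dx":-0.9,"dy":-0.14,"dz":0,"yaw":0.24,"gripper":1},{"dx":-0.8,"dy":-0.12,"dz":0,"yaw":0.24,"gripper":1},{"dx":-0.7,"dy":-0.1,"dz":0,"yaw":0.24,"gripper":1},{"dx":-0.5,"dy":-0.07,"dz":0,"yaw":0.24,"gripper":1}]' 40
python3 -m crank '[{"dx":-0.3,"dy":-0.03,"dz":0,"yaw":0.24,"gripper":1},{"dx":0,"dy":0,"dz":0,"yaw":0.24,"gripper":1},{"dx":0,"dy":0,"dz":0,"yaw":0,"gripper":1},{"dx":0,"dy":0,"dz":0,"yaw":0,"gripper":1}]'
python3 plan.py 0.4906 -0.1136 0.24 -0.006 1
python3 - <<'E'
from h import *
c=arm.camera('top');d=arm.camera('side')
for q in ('pointer_tip','mark_tip','finder','block','pointer','red_mark'): print(q,loc(q,'side',d['cam_to_world']),loc(q,'top',c['cam_to_world']))
a=cv2.resize(c['frame'][200:290,310:430],None,fx=3.3,fy=3.3,interpolation=2);b=cv2.resize(d['frame'][195:335,270:370],None,fx=4,fy=4,interpolation=2)
o=np.zeros((560,800,3),np.uint8);o[:a.shape[0],:a.shape[1]]=a;o[:b.shape[0],400:400+b.shape[1]]=b
cv2.imwrite('pics/g2.png',o);cv2.imwrite('pics/side2.png',d['frame'])
E
```

```text
time: 8.1
position: [0.493, -0.1032, 0.2394]
tool_rot: [-2.194, -2.247, 0.002]
force: [1.0, 0.9, -3.6]
gripper_width: 0.0212
grip_force: 40.2
time: 8.5
position: [0.4932, -0.1124, 0.2403]
tool_rot: [-2.228, -2.214, 0.0]
force: [0.5, 0.2, -4.3]
gripper_width: 0.021
grip_force: 40.2
delta [-0.0026 -0.0012 -0.0003] turn 0.0005
0 dx -0.031 dy -0.064 dz 0.007 yaw -0.007
pointer_tip [] []
mark_tip [] [(0.51, [0.4176, 0.2694, 0.02])]
finder [(0.72, [0.4897, -0.1489, 0.1903])] [(0.6, [0.4872, -0.0902, 0.2239])]
block [(0.8, [0.4845, -0.1658, 0.0346]), (0.32, [0.4156, 0.2524, 0.0196])] []
pointer [] []
red_mark [(0.23, [0.6128, 0.1518, 0.0195])] []
```

View pics/g2.png

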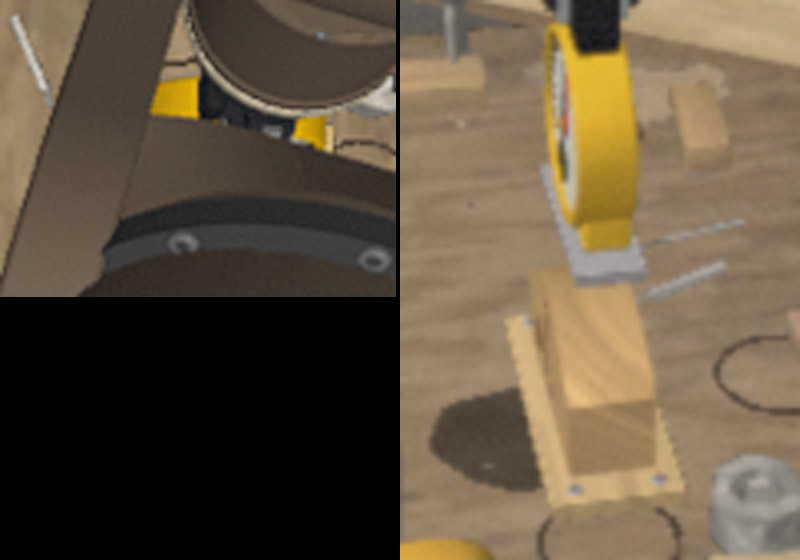

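The side view shows the finder hanging upright over the block, with the near foot edge at (608,270) and the crest at about (590,285). The dial is too oblique to read here, so I'll turn it to the side camera and read the mark up close.

```bash
python3 -m crank '[{"dx":0,"dy":0,"dz":-0.3,"yaw":-0.5,"gripper":1},{"dx":0,"dy":0,"dz":-0.6,"yaw":-1,"gripper":1},{"dx":0,"dy":0,"dz":-0.8,"yaw":-1,"gripper":1},{"dx":0,"dy":0,"dz":-0.8,"yaw":-1,"gripper":1},{"dx":0,"dy":0,"dz":-0.8,"yaw":-1,"gripper":1},{"dx":0,"dy":0,"dz":-0.7,"yaw":-1,"gripper":1},{"dx":0,"dy":0,"dz":-0.5,"yaw":-1,"gripper":1},{"dx":0,"dy":0,"dz":-0.3,"yaw":-1,"gripper":1}]'
python3 plan.py 0.47 -0.36 0.43 1.2 10
```

```text
time: 10.0
position: [0.4936, -0.1132, 0.4344]
tool_rot: [1.576, 2.715, 0.001]
force: [0.3, -0.4, -4.1]
gripper_width: 0.0213
grip_force: 40.2
delta [-0.0236 -0.2468 -0.0044] turn 0.6808
0 dx -0.506 dy -0.357 dz 0.011 yaw -0.975
1 dx -0.481 dy -0.391 dz 0.011 yaw -0.975
2 dx -0.453 dy -0.423 dz 0.011 yaw -0.975
3 dx -0.423 dy -0.453 dz 0.011 yaw -0.975
4 dx -0.392 dy -0.480 dz 0.011 yaw -0.975
5 dx -0.358 dy -0.506 dz 0.011 yaw -0.975
6 dx -0.323 dy -0.529 dz 0.011 yaw -0.975
7 dx -0.286 dy -0.550 dz 0.011 yaw -0.975
8 dx -0.248 dy -0.568 dz 0.011 yaw -0.975
9 dx -0.209 dy -0.584 dz 0.011 yaw -0.975
```

```bash
python3 -m crank '[{"dx":-0.4,"dy":-0.3,"dz":0,"yaw":-0.97,"gripper":1},{"dx":-0.48,"dy":-0.39,"dz":0,"yaw":-0.97,"gripper":1},{"dx":-0.45,"dy":-0.42,"dz":0,"yaw":-0.97,"gripper":1},{"dx":-0.42,"dy":-0.45,"dz":0,"yaw":-0.97,"gripper":1},{"dx":-0.39,"dy":-0.48,"dz":0,"yaw":-0.97,"gripper":1},{"dx":-0.36,"dy":-0.5,"dz":0,"yaw":-0.97,"gripper":1},{"dx":-0.32,"dy":-0.53,"dz":0,"yaw":-0.97,"gripper":1},{"dx":-0.28,"dy":-0.5,"dz":0,"yaw":-0.97,"gripper":1}]'
python3 -m crank '[{"dx":-0.2,"dy":-0.4,"dz":0,"yaw":-0.97,"gripper":1},{"dx":-0.1,"dy":-0.3,"dz":0,"yaw":-0.97,"gripper":1},{"dx":0,"dy":0,"dz":0,"yaw":0,"gripper":1},{"dx":0,"dy":0,"dz":0,"yaw":0,"gripper":1},{"dx":0,"dy":0,"dz":0,"yaw":0,"gripper":1},{"dx":0,"dy":0,"dz":0,"yaw":0,"gripper":1},{"dx":0,"dy":0,"dz":0,"yaw":0,"gripper":1},{"dx":0,"dy":0,"dz":0,"yaw":0,"gripper":1}]'
python3 -m crank '[{"dx":0,"dy":0,"dz":0,"yaw":0,"gripper":1},{"dx":0,"dy":0,"dz":0,"yaw":0,"gripper":1},{"dx":0,"dy":0,"dz":0,"yaw":0,"gripper":1},{"dx":0,"dy":0,"dz":0,"yaw":0,"gripper":1},{"dx":0,"dy":0,"dz":0,"yaw":0,"gripper":1},{"dx":0,"dy":0,"dz":0,"yaw":0,"gripper":1},{"dx":0,"dy":0,"dz":0,"yaw":0,"gripper":1},{"dx":0,"dy":0,"dz":0,"yaw":0,"gripper":1}]'
python3 - <<'E'
from h import *
d=arm.camera('side'); s=arm.read_state(); M=R.from_rotvec(s['tool_rot']).as_matrix(); a=np.arctan2(M[1,1],M[0,1]); print(a)
# rectify the dial plane: finder axes from tool (x=tool y, z up), dial centre = foot origin+62; TCP ~ 119 above foot
fx=M[:,1];fy=M[:,0];fz=np.array([0,0,1.]); 
D=s['position']+fz*(.062-.1195)-fx*.0155
k=10
src=[];dst=[]
for y,z in((.06,.06),(-.06,.06),(-.06,-.06),(.06,-.06)):
    src.append(proj(D+fy*y+fz*z,d)); dst.append((300-y*5000,300-z*5000))
H=cv2.getPerspectiveTransform(np.float32(src),np.float32(dst))
w=cv2.warpPerspective(d['frame'],H,(600,600),flags=cv2.INTER_CUBIC); cv2.imwrite('pics/dial.png',w); cv2.imwrite('pics/side3.png',d['frame'])
np.save('H.npy',H); print(np.round(src,1).tolist())
E
```

```text
time: 10.8
position: [0.4741, -0.3043, 0.4324]
tool_rot: [-0.793, -3.04, -0.0]
force: [-0.0, 0.6, -3.8]
gripper_width: 0.0214
grip_force: 40.1
time: 11.6
position: [0.4722, -0.3333, 0.4326]
tool_rot: [0.589, 3.086, -0.0]
force: [-0.2, -0.4, -4.3]
gripper_width: 0.0214
grip_force: 40.2
time: 12.4
position: [0.4721, -0.3336, 0.4326]
tool_rot: [0.589, 3.086, -0.0]
force: [0.4, -0.1, -4.3]
gripper_width: 0.0211
grip_force: 40.2
1.1935528768658377
[[283.3, 141.1], [371.9, 146.3], [368.2, 226.0], [287.1, 219.2]]
```

View pics/dial.png

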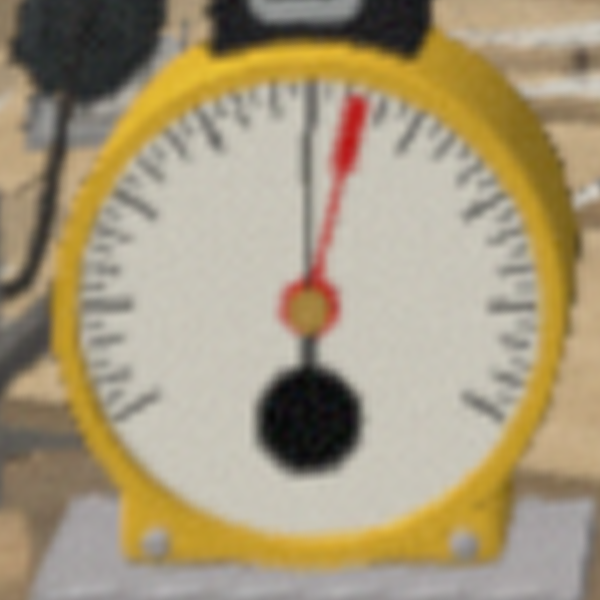

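The rectified dial is very clear: hub at (310,307), pointer tip straight up at (312,85), red flag centred at about (349,133). That gives a mark angle of about 0.22. I'll refine it.

Run:
```python
import cv2,numpy as np
w=cv2.imread('pics/dial.png').astype(int); b,g,r=w[...,0],w[...,1],w[...,2]
m=(r-g>70)&(r-b>70); v,u=np.nonzero(m)
h=(v>270)&(v<345)&(abs(u-310)<40); hub=np.array([u[h].mean(),v[h].mean()])
f=(v<185)&(v>90)&(abs(u-345)<40); F=np.array([u[f].mean(),v[f].mean()])
bl=(w.max(2)<60)&(np.indices(m.shape)[0]>370)&(np.indices(m.shape)[0]<470)&(abs(np.indices(m.shape)[1]-310)<60)
B=np.array(np.nonzero(bl)).mean(1)[::-1]
print(hub,F,B,'mark',np.arctan2(F[0]-hub[0],hub[1]-F[1]),'B->F',np.arctan2(F[0]-B[0],B[1]-F[1]),'pointer',np.arctan2(hub[0]-B[0],B[1]-hub[1]))
p=np.polyfit(v[f],u[f],1);print('flag line',-np.arctan(p[0]))
for y in (110,150,200,240): 
    s=w[y,285:325].sum(1);s=(s.max()-s).clip(0)**3; print(y,(s*np.arange(285,325)).sum()/s.sum())
```

```text
[313.70216777 294.61639962] [349.00170551 136.3064241 ] [309.07901608 419.06018964] mark 0.21938841660425312 B->F 0.1402652508662946 pointer 0.03713344433585967
flag line 0.20919258272143101
110 311.32393853083414
150 306.5457003765664
200 307.61300576625507
240 312.7825288958332
```

```bash
python3 plan.py 0.4906 -0.1136 0.40 -0.006 18 | awk 'NR%2==0||NR==1'
python3 - <<'E'
import numpy as np
for h in (.13,.137):
  for m in (.2,.22,.24): print(h,m,'dy',((.1+h)*np.sin(m)-.1*m*np.cos(m)).round(4),'dz',((.1+h)*np.cos(m)+.1*m*np.sin(m)-.1-h).round(4))
E
```

```text
delta [ 0.0185  0.22   -0.0325] turn -1.1996
0 dx 0.089 dy 0.294 dz 0.045 yaw 0.955
2 dx 0.127 dy 0.279 dz 0.045 yaw 0.955
4 dx 0.163 dy 0.260 dz 0.045 yaw 0.955
6 dx 0.196 dy 0.236 dz 0.045 yaw 0.955
8 dx 0.226 dy 0.208 dz 0.045 yaw 0.955
10 dx 0.251 dy 0.176 dz 0.045 yaw 0.955
12 dx 0.272 dy 0.141 dz 0.045 yaw 0.955
14 dx 0.289 dy 0.104 dz 0.045 yaw 0.955
16 dx 0.300 dy 0.064 dz 0.045 yaw 0.955
0.13 0.2 dy 0.0261 dz -0.0006
0.13 0.22 dy 0.0287 dz -0.0007
0.13 0.24 dy 0.0314 dz -0.0009
0.137 0.2 dy 0.0275 dz -0.0008
0.137 0.22 dy 0.0303 dz -0.0009
0.137 0.24 dy 0.033 dz -0.0011
```

```bash
python3 -m crank '[{"dx":0.05,"dy":0.15,"dz":0,"yaw":0.5,"gripper":1},{"dx":0.1,"dy":0.3,"dz":0,"yaw":1,"gripper":1},{"dx":0.13,"dy":0.28,"dz":0,"yaw":1,"gripper":1},{"dx":0.14,"dy":0.27,"dz":0,"yaw":1,"gripper":1},{"dx":0.16,"dy":0.26,"dz":0,"yaw":1,"gripper":1},{"dx":0.18,"dy":0.25,"dz":0,"yaw":1,"gripper":1},{"dx":0.2,"dy":0.24,"dz":0,"yaw":1,"gripper":1},{"dx":0.21,"dy":0.22,"dz":0,"yaw":1,"gripper":1}]'
python3 -m crank '[{"dx":0.23,"dy":0.2,"dz":0,"yaw":1,"gripper":1},{"dx":0.24,"dy":0.19,"dz":0.3,"yaw":1,"gripper":1},{"dx":0.25,"dy":0.17,"dz":0.3,"yaw":1,"gripper":1},{"dx":0.26,"dy":0.16,"dz":0.3,"yaw":1,"gripper":1},{"dx":0.27,"dy":0.14,"dz":0.3,"yaw":1,"gripper":1},{"dx":0.28,"dy":0.12,"dz":0.3,"yaw":1,"gripper":1},{"dx":0.29,"dy":0.1,"dz":0.3,"yaw":1,"gripper":1},{"dx":0.29,"dy":0.08,"dz":0.2,"yaw":1,"gripper":1}]'
python3 plan.py 0.4906 -0.1136 0.22 -0.006 8
```

```text
time: 13.25
position: [0.4784, -0.2406, 0.4326]
tool_rot: [1.372, 2.826, 0.0]
force: [-0.3, -0.1, -3.7]
gripper_width: 0.0211
grip_force: 40.2
time: 14.05
position: [0.4856, -0.1435, 0.3518]
tool_rot: [-2.097, -2.338, 0.0]
force: [0.2, 0.2, -2.8]
gripper_width: 0.0213
grip_force: 40.1
delta [ 0.005   0.0299 -0.1318] turn -0.1146
0 dx 0.091 dy 0.026 dz 0.412 yaw 0.205
1 dx 0.091 dy 0.025 dz 0.412 yaw 0.205
2 dx 0.092 dy 0.023 dz 0.412 yaw 0.205
3 dx 0.092 dy 0.022 dz 0.412 yaw 0.205
4 dx 0.092 dy 0.021 dz 0.412 yaw 0.205
5 dx 0.093 dy 0.019 dz 0.412 yaw 0.205
6 dx 0.093 dy 0.018 dz 0.412 yaw 0.205
7 dx 0.093 dy 0.017 dz 0.412 yaw 0.205
```

```bash
python3 -m crank '[{"dx":0.1,"dy":0.03,"dz":0.5,"yaw":0.2,"gripper":1},{"dx":0.1,"dy":0.03,"dz":0.6,"yaw":0.2,"gripper":1},{"dx":0.1,"dy":0.02,"dz":0.6,"yaw":0.2,"gripper":1},{"dx":0.1,"dy":0.02,"dz":0.6,"yaw":0.2,"gripper":1},{"dx":0.1,"dy":0.02,"dz":0.5,"yaw":0.2,"gripper":1},{"dx":0.09,"dy":0.02,"dz":0.4,"yaw":0.2,"gripper":1},{"dx":0.08,"dy":0.02,"dz":0.2,"yaw":0.2,"gripper":1},{"dx":0.08,"dy":0.02,"dz":0,"yaw":0.2,"gripper":1}]'
python3 -m crank '[{"dx":0,"dy":0,"dz":0,"yaw":0,"gripper":1},{"dx":0,"dy":0,"dz":0,"yaw":0,"gripper":1},{"dx":0,"dy":0,"dz":0,"yaw":0,"gripper":1}]'
python3 plan.py 0.4906 -0.1136 0.2 -0.006 1
python3 - <<'E'
from h import *
from scipy.optimize import least_squares
d=arm.camera('side');cv2.imwrite('pics/side4.png',d['frame'])
b=cv2.resize(d['frame'][200:340,270:370],None,fx=4,fy=4,interpolation=2)
s=arm.read_state();M=R.from_rotvec(s['tool_rot']).as_matrix()
# predicted near foot corners (red) from tool, block top arc (green)
def px(p): q=proj(p,d); return tuple(int(v) for v in ((q-[270,200]+.5)*4))
o=s['position']-[0,0,.1195]
for x in(-.018,.018):
    for y in (-.055,.055): cv2.circle(b,px(o+M[:,1]*x+M[:,0]*y),2,(0,0,255),-1)
for x in(-.0225,.0225):
    for y in np.linspace(-.065,.065,15): cv2.circle(b,px(np.array([.4906+x,-.1136+y,-.02+np.sqrt(.01-y*y)])),1,(0,255,0),-1)
cv2.imwrite('pics/g4.png',b)
E
```

```text
time: 14.85
position: [0.4907, -0.1134, 0.2159]
tool_rot: [-2.222, -2.219, 0.001]
force: [-0.5, 0.7, -2.9]
gripper_width: 0.0216
grip_force: 40.2
time: 15.15
position: [0.4915, -0.1139, 0.2173]
tool_rot: [2.221, 2.221, 0.001]
force: [0.9, 0.3, -4.1]
gripper_width: 0.021
grip_force: 40.2
delta [-0.0009  0.0003 -0.0173] turn -0.006
0 dx 0.007 dy -0.023 dz 0.432 yaw 0.087
```

View pics/g4.png

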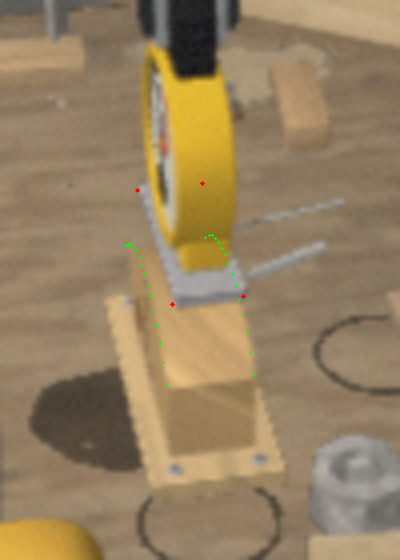

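The overlay fits to within about 1 mm: predicted foot corners lie on the foot, and the arc lies on the block. Lowering now.

```bash
python3 -m crank '[{"dx":0,"dy":-0.02,"dz":0.2,"yaw":0.08,"gripper":1},{"dx":0,"dy":0,"dz":0.12,"yaw":0,"gripper":1},{"dx":0,"dy":0,"dz":0,"yaw":0,"gripper":1},{"dx":0,"dy":0,"dz":0,"yaw":0,"gripper":1}]'
python3 -m crank '[{"dx":0,"dy":0,"dz":0.03,"yaw":0,"gripper":1},{"dx":0,"dy":0,"dz":0.03,"yaw":0,"gripper":1},{"dx":0,"dy":0,"dz":0,"yaw":0,"gripper":1},{"dx":0,"dy":0,"dz":0,"yaw":0,"gripper":1}]'
python3 -m crank '[{"dx":0,"dy":0,"dz":0.03,"yaw":0,"gripper":1},{"dx":0,"dy":0,"dz":0.02,"yaw":0,"gripper":1},{"dx":0,"dy":0,"dz":0,"yaw":0,"gripper":1},{"dx":0,"dy":0,"dz":0,"yaw":0,"gripper":1}]'
```

```text
time: 15.6
position: [0.4901, -0.1136, 0.2035]
tool_rot: [-2.228, -2.215, 0.0]
force: [-0.4, -0.2, -4.7]
gripper_width: 0.0211
grip_force: 40.1
time: 16.0
position: [0.4903, -0.1136, 0.2014]
tool_rot: [2.228, 2.215, 0.0]
force: [-0.6, -0.3, -3.8]
gripper_width: 0.021
grip_force: 40.2
time: 16.4
position: [0.4908, -0.1139, 0.2007]
tool_rot: [2.227, 2.214, 0.001]
force: [-3.9, 0.5, 21.6]
gripper_width: 0.0211
grip_force: 43.9
```

```bash
python3 -m crank '[{"dx":0,"dy":0,"dz":-0.015,"yaw":0,"gripper":1},{"dx":0,"dy":0,"dz":0,"yaw":0,"gripper":1},{"dx":0,"dy":0,"dz":0,"yaw":0,"gripper":1},{"dx":0,"dy":0,"dz":0,"yaw":0,"gripper":1}]' 25
python3 -m crank '[{"dx":0.05,"dy":0,"dz":0,"yaw":0,"gripper":1},{"dx":0.05,"dy":0,"dz":0,"yaw":0,"gripper":1},{"dx":0.05,"dy":0,"dz":0,"yaw":0,"gripper":1},{"dx":0,"dy":0,"dz":0,"yaw":0,"gripper":1}]' 25
```

```text
time: 16.8
position: [0.4906, -0.1138, 0.2008]
tool_rot: [2.227, 2.214, 0.001]
force: [-3.2, 1.4, 12.2]
gripper_width: 0.0213
grip_force: 42.3
time: 17.2
position: [0.4907, -0.108, 0.2006]
tool_rot: [2.226, 2.214, 0.0]
force: [-3.4, -3.6, 7.2]
gripper_width: 0.0212
grip_force: 41.9
```

```bash
python3 -m crank '[{"dx":0.06,"dy":0,"dz":0.01,"yaw":0,"gripper":1},{"dx":0.06,"dy":0,"dz":0.004,"yaw":0,"gripper":1},{"dx":0.06,"dy":0,"dz":0.004,"yaw":0,"gripper":1},{"dx":0.06,"dy":0,"dz":0.004,"yaw":0,"gripper":1},{"dx":0,"dy":0,"dz":0,"yaw":0,"gripper":1},{"dx":0,"dy":0,"dz":0,"yaw":0,"gripper":1}]' 25
python3 - <<'E'
from h import *
s=arm.read_state(); print(s['force'],s['torque'])
d=arm.camera('side');cv2.imwrite('pics/side5.png',d['frame'])
E
```

```text
time: 17.8
position: [0.4909, -0.0985, 0.2]
tool_rot: [2.226, 2.214, 0.001]
force: [-3.4, -2.4, 12.0]
gripper_width: 0.0213
grip_force: 43.0
[-3.39749144 -2.42485959 11.97883455] [-0.70224397  0.73913511 -0.0540643 ]
```

```bash
python3 -m crank '[{"dx":0.06,"dy":0,"dz":0.004,"yaw":0,"gripper":1},{"dx":0.06,"dy":0,"dz":0.004,"yaw":0,"gripper":1},{"dx":0.06,"dy":0,"dz":0.004,"yaw":0,"gripper":1},{"dx":0.06,"dy":0,"dz":0.004,"yaw":0,"gripper":1},{"dx":0.06,"dy":0,"dz":0.004,"yaw":0,"gripper":1},{"dx":0.02,"dy":0,"dz":0,"yaw":0,"gripper":1},{"dx":0,"dy":0,"dz":0,"yaw":0,"gripper":1},{"dx":0,"dy":0,"dz":0,"yaw":0,"gripper":1}]' 25
python3 -m crank '[{"dx":0,"dy":0,"dz":0,"yaw":0,"gripper":1},{"dx":0,"dy":0,"dz":0,"yaw":0,"gripper":1},{"dx":0,"dy":0,"dz":0,"yaw":0,"gripper":1},{"dx":0,"dy":0,"dz":0,"yaw":0,"gripper":1},{"dx":0,"dy":0,"dz":0,"yaw":0,"gripper":1},{"dx":0,"dy":0,"dz":0,"yaw":0,"gripper":1},{"dx":0,"dy":0,"dz":0,"yaw":0,"gripper":1},{"dx":0,"dy":0,"dz":0,"yaw":0,"gripper":1}]' 25
python3 - <<'E'
from h import *
f=np.mean([arm.camera('side')['frame'].astype(float) for _ in range(8)],0)
d=arm.camera('side');s=arm.read_state();M=R.from_rotvec(s['tool_rot']).as_matrix()
f=f.astype(np.uint8);cv2.imwrite('pics/side6.png',f)
a=cv2.resize(f[195:295,285:355],None,fx=6,fy=6,interpolation=2)
out=[]
def px(p): q=proj(p,d); return tuple(int(round(v)) for v in ((q-[285,195]+.5)*6-.5))
P=s['position']+[0,0,-.1195+.137]   # pivot in grip
for m,col in((.15,(255,0,0)),(.215,(0,0,255)),(.28,(0,255,0))):
    n=np.array([0,np.sin(m),np.cos(m)]);t=np.array([0,np.cos(m),-np.sin(m)]);o=P-.137*n
    q=[px(o+np.array([x,0,0])+t*y) for x,y in((-.018,.055),(-.018,-.055),(.018,-.055))]
    for u,v in zip(q,q[1:]): cv2.line(a,u,v,col,1)
cv2.imwrite('pics/g6.png',a)
E
```

```text
time: 18.65
position: [0.4909, -0.0853, 0.1988]
tool_rot: [2.227, 2.214, 0.001]
force: [-0.6, -0.3, 7.2]
gripper_width: 0.0213
grip_force: 42.8
time: 19.45
position: [0.4909, -0.0854, 0.1988]
tool_rot: [2.227, 2.214, 0.001]
force: [-0.7, -0.4, 7.0]
gripper_width: 0.0211
grip_force: 42.8
```

View pics/g6.png

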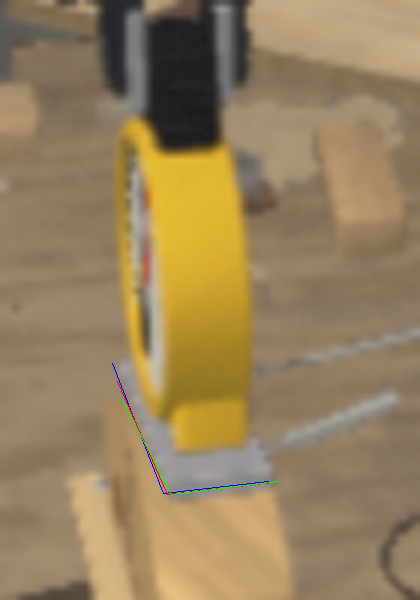

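The overlay lies close to the foot, but this view resolves lean weakly except at the foot's far corner. I'll measure that numerically against the upright frame side4.

```bash
cat > lean.py <<'E'
from h import *
d=arm.camera('side')
def grey(fn):
    f=cv2.imread(fn) if isinstance(fn,str) else fn
    f=cv2.resize(f,None,fx=4,fy=4,interpolation=2).astype(int)
    return f
def pred(tcp,m,h=.137):
    P=np.array(tcp)+[0,0,-.1195+h]; n=np.array([0,np.sin(m),np.cos(m)]);t=np.array([0,np.cos(m),-np.sin(m)]);o=P-h*n
    g=lambda x,y,z:proj(o+np.array([x,0,0])+t*y+n*z,d)
    r=dict(farL_top=g(-.018,.055,.008),nearL_top=g(-.018,-.055,.008),nearL_bot=g(-.018,-.055,0),nearR_bot=g(.018,-.055,0),hub=g(-.0155,0,.062),weight=g(-.0165,0.022*np.sin(m),.062-.022*np.cos(m)))
    k=.215; r['flag']=g(-.0155,-.036*np.sin(k),.062+.036*np.cos(k)); return r
if __name__=='__main__':
    for fn,tcp,ms in (('pics/side4.png',[.4915,-.1139,.2173],(0,)),('pics/side6.png',[.4909,-.0854,.1988],(.1,.15,.2,.25))):
        f=cv2.imread(fn).astype(int); b,g,r=f[...,0],f[...,1],f[...,2]
        for m in ms: print(fn,m,{k:v.round(1).tolist() for k,v in pred(tcp,m).items()})
        # steel: low r-b ; print r-b map left part of foot
        q=pred(tcp,ms[len(ms)//2])['farL_top'].round().astype(int)
        print('cols',q[0]-6,'..',q[0]+14,'rows from',q[1]-8)
        for v in range(q[1]-8,q[1]+28): print(v,' '.join('%3d'%x for x in (r-b)[v,q[0]-6:q[0]+14]))
        red=((r-g>45)&(b<110)&(r-b>40)); red[:,:q[0]-3]=0; red[:,q[0]+14:]=0; red[:q[1]-45]=0; red[q[1]+5:]=0
        red&=(g<1.1*b+25); v,u=np.nonzero(red); print('red px',sorted(zip(v.tolist(),u.tolist())))
E
python3 lean.py
```

```text
pics/side4.png 0 {'farL_top': [303.7, 244.0], 'nearL_top': [312.7, 272.3], 'nearL_bot': [312.7, 275.6], 'nearR_bot': [330.5, 273.5], 'hub': [308.7, 234.8], 'weight': [308.4, 244.2], 'flag': [309.0, 221.3]}
cols 298 .. 318 rows from 236
236  46  47  47  44  45  43  44  53 119 145  70  62 101  94  72 128 167 171 170 169
237  47  46  44  45  44  46  41  52 110 145  87  62  82  81  59 118 163 167 166 168
238  46  47  47  45  46  46  47  49 106 148 110  60  48  56  38 102 156 170 168 169
239  45  49  45  47  48  47  47  52  98 146 111  41  20  32  31  95 152 167 166 163
240  47  44  48  47  46  46  46  50  91 148 115  41  13  15  23  89 148 161 161 163
241  45  46  46  48  48  46  47  46  78 145 141  65  10  12  22  85 141 158 160 159
242  45  47  46  46  46  47  46  46  70 141 156  80  13  11  23  81 141 155 155 154
243  47  46  46  47  48  45  45  47  59 131 162  93  21  13  20  73 131 155 152 154
244  48  48  48  49  45  47  45  43  52 119 161 102  26  13  20  65 121 147 149 146
245  46  48  47  47  48  46  44  29  34  96 152 105  38   9  18  63 118 146 143 146
246  47  48  48  47  49 
[... 5483 characters left out ...]
  83  53  15   5   3   2   2   2
275  81  78  62  29  28  56  69  72  64  69  82  86  85  61  20   7   3   2   3   2
276  81  79  61  41  38  56  66  70  64  69  79  84  86  80  35   9   4   4   3   3
277  82  82  79  76  73  71  68  72  63  69  78  85  86  84  60  28  15  13  16  17
278  83  82  81  81  77  73  66  69  63  70  79  85  86  84  81  62  54  53  60  64
279  81  82  83  81  79  73  65  69  62  70  76  86  87  86  84  84  85  84  83  82
280  78  82  82  81  80  75  65  67  63  70  75  86  89  88  86  86  88  89  88  86
281  76  82  82  81  80  76  67  66  67  72  75  83  88  91  89  86  86  88  89  87
red px [(236, 309), (237, 309), (238, 309), (239, 309), (240, 309), (241, 309)]
```

```bash
cat > edge.py <<'E'
from h import *
def meas(f):
    f=f.astype(float); d=f[...,2]-f[...,0]
    def cross(a,lev,down):  # first subpixel crossing
        for i in range(len(a)-1):
            if (a[i]>=lev>a[i+1]) if down else (a[i]<=lev<a[i+1]): return i+(a[i]-lev)/(a[i]-a[i+1])
    top=240+cross(d[240:265,305],28,True)
    bot=[270+cross(d[270:285,c],40,False) for c in (314,318,322,326)]
    return top,np.round(bot,2)
if __name__=='__main__':
    import sys
    for n in sys.argv[1:]: print(n,meas(cv2.imread(n)))
E
python3 edge.py pics/side4.png pics/side5.png pics/side6.png
python3 - <<'E'
from lean import *
for tcp,ms in (([.4915,-.1139,.2173],(0,)),([.4909,-.0985,.2],(.05,.08,.11,.14)),([.4909,-.0854,.1988],(.15,.17,.19,.21,.23))):
    for m in ms:
        p=pred(tcp,m); a,b=p['nearL_bot'],p['nearR_bot']
        print(m,p['farL_top'].round(2),[round(float(a[1]+(c-a[0])/(b[0]-a[0])*(b[1]-a[1])),2) for c in (314,326)])
E
```

```text
pics/side4.png (np.float64(245.0625), array([276.23, 276.07, 275.45, 275.  ]))
pics/side5.png (np.float64(253.4736842105263), array([280.43, 280.11, 279.6 , 279.19]))
pics/side6.png (np.float64(254.4090909090909), array([277.64, 277.36, 276.68, 276.43]))
0 [303.73 243.98] [275.43, 274.03]
0.05 [303.04 249.69] [278.83, 277.41]
0.08 [303.35 251.17] [279.21, 277.79]
0.11 [303.65 252.62] [279.54, 278.12]
0.14 [303.97 254.03] [279.8, 278.38]
0.15 [303.13 251.83] [276.52, 275.11]
0.17 [303.33 252.74] [276.63, 275.22]
0.19 [303.54 253.63] [276.71, 275.3]
0.21 [303.74 254.5 ] [276.76, 275.35]
0.23 [303.95 255.36] [276.79, 275.38]
```

Lean is now about 0.18–0.19 against the 0.212 target, so I'll roll about 3.5 mm further with slightly firmer bearing.

```bash
python3 -m crank '[{"dx":0.045,"dy":0,"dz":0.01,"yaw":0,"gripper":1},{"dx":0.045,"dy":0,"dz":0.004,"yaw":0,"gripper":1},{"dx":0,"dy":0,"dz":0,"yaw":0,"gripper":1},{"dx":0,"dy":0,"dz":0,"yaw":0,"gripper":1},{"dx":0,"dy":0,"dz":0,"yaw":0,"gripper":1},{"dx":0,"dy":0,"dz":0,"yaw":0,"gripper":1}]' 25
python3 - <<'E'
from lean import *
from edge import meas
from scipy.optimize import brentq
f=np.mean([arm.camera('side')['frame'].astype(float) for _ in range(6)],0); cv2.imwrite('pics/side7.png',f.astype(np.uint8))
s=arm.read_state(); t,b=meas(f); print(s['position'],s['force'],t,b)
g=lambda m:(lambda p:(p['farL_top'][1],p['nearL_bot'][1]+(314-p['nearL_bot'][0])/(p['nearR_bot'][0]-p['nearL_bot'][0])*(p['nearR_bot'][1]-p['nearL_bot'][1])))(pred(s['position'],m))
print('m top',brentq(lambda m:g(m)[0]+1.08-t,.05,.4),'m diff',brentq(lambda m:g(m)[1]-g(m)[0]-.28-(b[0]-t),.05,.4))
E
```

```text
time: 20.6
position: [0.491, -0.0821, 0.1984]
tool_rot: [2.227, 2.214, 0.001]
force: [-2.0, -3.1, 9.6]
gripper_width: 0.0212
grip_force: 43.4
[ 0.49098381 -0.08203684  0.19837603] [-2.83357376 -2.75751046  9.96025445] 254.8080808080808 [277.   276.56 276.06 275.62]
m top 0.20705122788557564 m diff 0.2009475132653982
```

```bash
Z='x'; python3 -m crank '[{"dx":0,"dy":0,"dz":0,"yaw":0,"gripper":1},{"dx":0,"dy":0,"dz":0,"yaw":0,"gripper":1},{"dx":0,"dy":0,"dz":0,"yaw":0,"gripper":1},{"dx":0,"dy":0,"dz":0,"yaw":0,"gripper":1},{"dx":0,"dy":0,"dz":0,"yaw":0,"gripper":1},{"dx":0,"dy":0,"dz":0,"yaw":0,"gripper":1},{"dx":0,"dy":0,"dz":0,"yaw":0,"gripper":1},{"dx":0,"dy":0,"dz":0,"yaw":0,"gripper":1}]'
python3 -m crank '[{"dx":0,"dy":0,"dz":0,"yaw":0,"gripper":1},{"dx":0,"dy":0,"dz":0,"yaw":0,"gripper":1},{"dx":0,"dy":0,"dz":0,"yaw":0,"gripper":1},{"dx":0,"dy":0,"dz":0,"yaw":0,"gripper":1},{"dx":0,"dy":0,"dz":0,"yaw":0,"gripper":1},{"dx":0,"dy":0,"dz":0,"yaw":0,"gripper":1},{"dx":0,"dy":0,"dz":0,"yaw":0,"gripper":1},{"dx":0,"dy":0,"dz":0,"yaw":0,"gripper":1}]'
python3 - <<'E'
from h import *
f=np.mean([arm.camera('side')['frame'].astype(float) for _ in range(8)],0).astype(np.uint8)
g=[cv2.imread('pics/side4.png')[205:265,298:325],f[205:265,298:325]]
cv2.imwrite('pics/last.png',cv2.resize(np.hstack(g),None,fx=14,fy=9.9,interpolation=2))
E
```

```text
time: 21.75
position: [0.491, -0.0821, 0.1984]
tool_rot: [2.227, 2.214, 0.001]
force: [-3.1, -1.7, 9.5]
gripper_width: 0.0214
grip_force: 43.4
time: 22.55
position: [0.491, -0.0821, 0.1984]
tool_rot: [2.227, 2.214, 0.001]
force: [-1.8, -2.5, 9.8]
gripper_width: 0.0212
grip_force: 43.4
```

View pics/last.png

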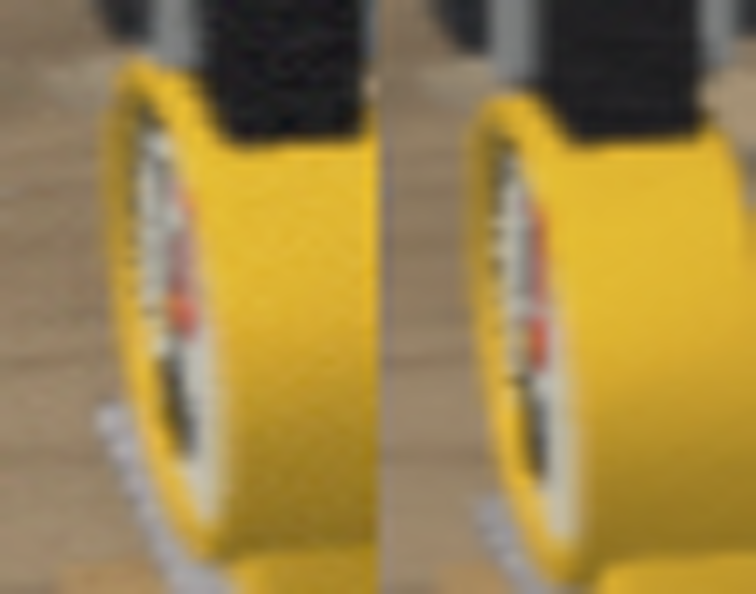

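In the last picture (upright frame left, now right), the flag (538,225), hub (538,340) and black weight (535,440) stand in one line. The state is steady at about 14 N bearing, so I'll hand in.

```bash
python3 -c "
from workcell import arm
print(arm.close_job())"
```

```text
the job is handed in; nothing more can be done
None
```

I handed the job in with the finder still gripped and bearing on the block at about 14 N, leaning about 0.205 rad; the red mark reads about 0.21 (tolerance 0.045). `close_job()` returned no verdict. I got the lean from the foot's edges and a steeply oblique view of the dial.

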